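Moisture reading on the pencilled spot of a sloping board

ROBOT

A 6-joint arm with a two-finger parallel gripper is mounted at the origin on the work surface. World frame = base frame: x ahead of the robot, y to its left, z up, the work surface at z = 0. Lengths are in m, angles in degrees, forces in N, time in s.
With the tool pointing down it reaches from about 0.375 to 0.9 m from the base axis. Payload 3.1 kg.
Tool frame: the origin (TCP) lies on the centre line of the jaws, within the pads' length; the fingertips stand finger_overhang ahead of it and the grasp point (between the pads) lies 5 mm behind it (finger_overhang is the distance from the TCP to the fingertips, in m); z points along the fingers, y is the line along which they close (so a half turn about z gives the same grasp; the last joint's range is limited). The gripper opens to 87 mm and grips with 3 to 60 N. Pads are 19 mm wide; open, the fingers measure 117 mm over their backs; the gripper's body (75 mm by 190 mm) begins 51 mm behind the grasp point.
Start: joints at [-81.904, 30.224, 82.088, -0, 67.689, -10.227], TCP at [0.197, -0.593, 0.237] pointing down, gripper open.
Joint ranges: [-176.69, 176.69], [-43.24, 126.21], [12.49, 139.97], [-82, 262], [0, 151.66], [-163.58, 163.58]. Speed limits (degrees/s): [159.86, 159.86, 180, 180, 180, 180].

INTERFACE

Orientations are given as a 3x3 rotation matrix whose columns are the frame's x, y, z axes.
In Python, from rig import read_state, capture, calibration, hand_in, finger_overhang gives the robot as it stands.
- The arm moves only by the tool send_rows, never from a script. Its argument "plan" is a list of rows, each a list of 5 numbers: the closure in counts, from 0 (fully open) to 255 (shut), then the shift along the tool's x, y, z in m, then the turn about the tool's z in rad. A call has 1 to 20 rows; each row shifts and turns the commanded pose from where the row before left it, along the tool's axes as they then stand; what a row does not reach is not made up. A row lasts 1/12 s, in which the tool goes at most 41.7 mm and 7.16 degrees, less where a joint would pass 70% of its speed; a pose out of reach is approached as far as the arm can. A call is refused whole if a number of a shift passes 0.0417 or a number of a turn 0.125, either way. A call with a gripper value outside its range is refused whole. The fingers move at their own pace and stop on an object; the grip force is fixed at half the most. Time passes only in rows, so rows that do not move let the fingers close. It gives the time, the measured TCP pose, the force, the opening and the grip force at its end, in the units of the state.
- read_state(): the state, without advancing time (a new reading comes with each control period).
- capture(name): name is "scene" or "side" or "wrist"; returns (picture, depth): 420x560x3 uint8, blue, green, red; 420x560 float32, m along the optical axis (not along the pixel's ray), 0 where there is no reading.
- calibration(name): a dict with "fx", "fy", "cx", "cy" (pixels), "dist_coeffs" ([k1, k2, p1, p2, k3] as OpenCV has them; the pictures are not rectified), "xyz" and "rotation" of the camera in the world. Camera axes: x right, y down, z forward; pixel columns grow to the right and rows downward; lengths in m; the calibration is good to about 2 mm. A picture is of the moment at which its call begins: read the wrist's pose just before it. calibration takes no time and is no camera call; for the wrist camera it gives the pose at the moment of the call.
- hand_in(): hands the job in; it is judged then, once.
The state is a dict: "time_s": time; "joint_positions": joint angles; "qvel": joint speeds; "tau": joint torques, N m; "position": TCP position; "tcp_rot": TCP orientation; "force": force on the tool from outside, world axes, zero at the start; "moment": the same for the moment, N m; "opening": opening from 0.0 (shut) to 1.0 (fully open); "grasp_force": force on a finger pad.
Only numpy, scipy, OpenCV 4.12 (cv2) and the standard library are available. Lean on these libraries where they do the work, as an engineer would, in place of code of your own. Each camera call takes 0.05 s, during which the arm holds its last target. There are 200 camera calls.

TASK

Take a moisture reading of the board that carries the pencilled ring and cross: draw the probe out of its wooden holder, set its spring tip on the cross with the probe square to the board's sloping face, and press lightly until the tip is about halfway pushed in. Finish while holding the probe there, still and pressed; do not let go of it. Do not push hard on the board or slide it, and leave the other board, the mallet, the marking gauge and the billet where they are.

Things in the scene. Friction and masses are not known exactly. Their poses are not given: they have to be found in the camera images.
- probe: Pen-type moisture probe, 0.12 kg, upright in the holder at the start. Origin on its axis under its collar; z along the axis, away from the tip. Grey collar 32 mm across, z 0 to 4 mm, rests on the holder's top. Above it the black handle to grip, 24 x 24 mm square (sides along x, y), z 4 to 64 mm. Below: shaft 16 mm in diameter to z -40, then a 6 mm steel spring tip, round end at z -58 when free.
- probe_tip (a point): The round end of the probe's spring tip, 58 mm below the probe's origin on its axis when not pressed; it moves with the tip. Axes as the probe's.
- plunger (a joint): How far the spring tip is pushed into the probe: 0 free, 0.012 m fully in (a hard stop). The spring needs 1.2 N to start, and 0.4 N more per mm: 3.6 N halfway (0.006 m), 6 N at the stop.
- holder: Fixed dark wooden block 85 x 85 mm, 65 mm high, origin under its centre, z up, with an upright through hole 19 mm wide in the middle in which the probe hangs by its collar. It can change places with the two boards.
- rest: Loose sloping wooden rest with the board to be measured fixed on it, 0.8 kg, held only by friction; origin at the table under its centre, x horizontal up the slope (at yaw 0 away from the robot, its low edge nearest the robot), z up. Footprint about 123 x 100 mm, highest edge about 83 mm.
- rest_board: The sloping board of that rest, 130 x 90 x 20 mm, pale wood, tilted 0.35 rad (20 degrees). Origin at the middle of its underside, x up the slope, z square to its face and outward (up). The upper face is at z 20 mm.
- mark (a point): Middle of the pencilled cross inside a pencilled ring (22 mm across) on the upper face of that board, 12 mm up the slope and 10 mm to -y from the face's middle. Axes as the board's.
- spare: Bystander: a second sloping rest and board of the same shape, with no pencil mark. Loose, origin as the first rest's. It can stand in any of the three places.
- mallet: Bystander: loose wooden mallet lying flat, head 55 x 100 x 60 mm, handle to 195 mm along its x; origin under the head's centre.
- gauge: Bystander: loose wooden marking gauge, stock 22 x 60 x 65 mm with a stem 200 mm long along its x; origin under the stock's centre.
- billet: Bystander: loose pale wooden billet 70 x 170 x 45 mm, origin under its centre.
Mind the look-alikes: they are no part of the job. Of the things that look like the holder, the smaller one is meant. Leave any green look-alike of the probe alone.

How it is judged (in metres and radians):
On the way:
1. the probe is drawn out of the holder: its tip is higher than 70 mm over the table and nothing but the fingers carries it (height (world z) of probe_tip above 0.07 m and contact force between probe and holder below 0.1 N and contact force between probe and the fingers above 1 N), for 0.1 s.
At the end, for the whole second after the job is handed in: Fingers hold the probe still (under 10 mm/s), clear of the holder, tip within 10 mm of the cross, axis within 0.16 rad of square to the face, tip pushed in 3 to 9.5 mm, pressing with 1.5 to 7 N, origin over 90 mm high; marked board within 15 mm, bystanders within 20 mm of their starts (distance between probe_tip and mark below 0.01 m and angle between the z axis of probe and the z axis of rest_board, either way round below 0.16 rad and value of joint plunger between 0.003 and 0.0095 m and contact force between probe and rest_board between 1.5 and 7 N and contact force between probe and the fingers above 2 N and contact force between probe and holder below 0.1 N and height (world z) of probe above 0.09 m and linear speed of probe below 0.01 m/s and distance of rest from where it was at the start of the episode below 0.015 m and distance of each of spare, mallet, gauge, billet from where it was at the start of the episode below 0.02 m); the arm keeps its last pose, push and grip.
It fails at once if the probe presses on the marked board with more than 15 N (contact force between probe and rest above 15 N).
It fails at once if the rest with the marked board is shifted more than 15 mm (distance of rest from where it was at the start of the episode above 0.015 m).
It fails at once if a bystander is shifted more than 20 mm (distance of any of spare, mallet, gauge, billet from where it was at the start of the episode above 0.02 m).
It also fails if it takes over 45 s, if anything falls off the work surface, if the arm or the gripper's body presses on something with over 40 N, if the wrist force passes 120 N, or if a joint passes its speed limit or range.

## Working session

There is one attempt and no reset: what is moved stays moved. The work goes in short steps, Python scripts to look and compute and a tool call to move; the robot and the scene stay as the last step left them, time stands still between calls to the robot, and variables do not carry over. Pictures are saved under pics/ and viewed, at most 10 in all, crops included, and the job is handed in when it is done.

Besides the shell and the picture viewer there is one more tool, called after "Emit:" in YAML: its name, and indented under it one key for each argument. send_rows: Moves the arm, as the interface text tells. Its arguments: {"type":"object","properties":{"plan":{"type":"array","items":{"type":"array","items":{"type":"number"}}}},"required":["plan"]}

```bash
ls; mkdir -p pics; python3 - <<'E'
from rig import *
import cv2
s=read_state();print(s['position'],s['tcp_rot'],s['time_s'],finger_overhang() if callable(finger_overhang) else finger_overhang)
for n in ("scene","side"):
    p,d=capture(n);cv2.imwrite(f"pics/{n}0.png",p);import numpy as np;np.save(f"pics/{n}0.npy",d);print(n,calibration(n),(d>0).mean())
E
```

```text
pics
[ 0.19640261 -0.59260354  0.23557471] [[ 9.49300806e-01  3.14369028e-01 -3.04860646e-04]
 [ 3.14368944e-01 -9.49298482e-01  2.13516084e-03]
 [ 3.81824691e-04 -2.12274863e-03 -9.99997674e-01]] 0.0 0.014
scene {'fx': 414.8969402483577, 'fy': 414.8969402483577, 'cx': 277.44954647078157, 'cy': 209.89218557523705, 'dist_coeffs': array([-0.03383034,  0.        ,  0.        ,  0.        ,  0.        ]), 'xyz': array([ 1.20973729, -0.09158029,  0.88079465]), 'rotation': array([[ 0.1317534 ,  0.75837966, -0.63835831],
       [ 0.99127113, -0.09770853,  0.08851327],
       [ 0.00475361, -0.64444809, -0.76463329]])} 0.9960969387755102
side {'fx': 491.75586674483463, 'fy': 491.75586674483463, 'cx': 272.7750592936756, 'cy': 212.9538688147768, 'dist_coeffs': array([0.0625895, 0.       , 0.       , 0.       , 0.       ]), 'xyz': array([0.3516499 , 0.9310679 , 0.78686923]), 'rotation': array([[-0.9814932 , -0.10282536,  0.16154887],
       [-0.19111766,  0.57904603, -0.7925779 ],
       [-0.01204713, -0.80878467, -0.58798149]])} 0.996016156462585
```

View pics/scene0.png

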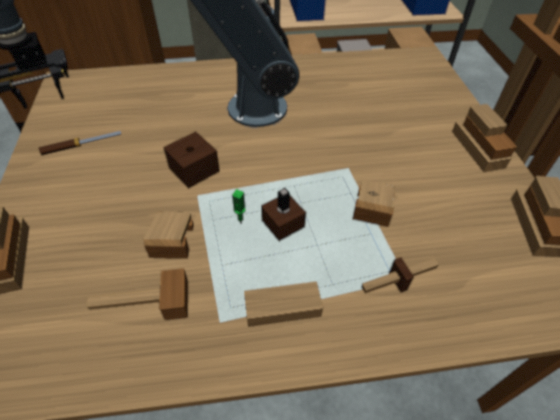

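View pics/side0.png

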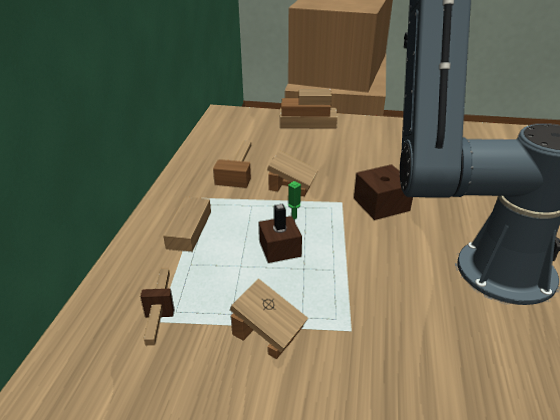

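The marked board is at scene (375,200) and side (268,304). The probe and holder are at scene (284,205) and side (280,230). The green decoy is at scene (239,203), about 45 px from the probe.

```bash
cat > h.py <<'E'
import numpy as np,cv2
from rig import *
def rays(c,uv):
    K=np.array([[c['fx'],0,c['cx']],[0,c['fy'],c['cy']],[0,0,1]])
    n=cv2.undistortPoints(np.float32(uv).reshape(-1,1,2),K,c['dist_coeffs']).reshape(-1,2)
    return np.c_[n,np.ones(len(n))]
def cloud(c,d):
    v,u=np.mgrid[:420,:560]
    r=rays(c,np.c_[u.ravel(),v.ravel()])*d.reshape(-1,1)
    return (r@c['rotation'].T+c['xyz']).reshape(420,560,3)
E
python3 - <<'E'
from h import *
for n,box in (("side",(268,195,295,232)),("scene",(272,180,300,212))):
    c=calibration(n);d=np.load(f"pics/{n}0.npy");im=cv2.imread(f"pics/{n}0.png");P=cloud(c,d)
    u0,v0,u1,v1=box
    p=P[v0:v1,u0:u1].reshape(-1,3);col=im[v0:v1,u0:u1].reshape(-1,3)
    print(n,'table z',np.median(P[330:350,100:200].reshape(-1,3)[:,2]))
    top=p[(p[:,2]>.122)];print('probe top',len(top),top.mean(0),top.min(0),top.max(0))
    # holder top
    a=P[170:270,230:320].reshape(-1,3);t=a[abs(a[:,2]-.065)<.004]
    r=cv2.minAreaRect(np.float32(t[:,:2]*1000));print('holder top',len(t),r)
    h=p[(p[:,2]>.075)&(p[:,2]<.135)];print('handle',len(h),cv2.minAreaRect(np.float32(h[:,:2]*1000)))
c=calibration("side");d=np.load("pics/side0.npy");P=cloud(c,d)
q=P[290:335,250:285].reshape(-1,3);m=q.mean(0);U,S,V=np.linalg.svd(q-m);nn=V[2]*np.sign(V[2,2])
print('plane',m,nn,'tilt',np.arccos(nn[2]),'resid',np.abs((q-m)@nn).mean())
im=cv2.imread("pics/side0.png");
B=P[270:360,220:315].reshape(-1,3);f=B[(abs((B-m)@nn)<.003)]
up=-np.array([nn[0],nn[1],0]);up/=np.linalg.norm(up);xb=up*np.cos(.35)+np.array([0,0,np.sin(.35)]);yb=np.cross(nn,xb)
f=f[(np.linalg.norm(f-m,axis=1)<.09)]
r=cv2.minAreaRect(np.float32(np.c_[(f-m)@xb,(f-m)@yb]*1000));print('face',r)
fc=m+xb*r[0][0]/1000+yb*r[0][1]/1000;print('face centre',fc,'up yaw',np.degrees(np.arctan2(up[1],up[0])),'predicted mark',fc+.012*xb-.010*yb)
R=rays(c,[[268,304]])@c['rotation'].T;R=R[0];print('mark from px',c['xyz']+R*((m-c['xyz'])@nn)/(R@nn))
big=cv2.resize(im[180:365,215:325],None,fx=4,fy=4,interpolation=cv2.INTER_CUBIC)[:, :]
cv2.imwrite("pics/c1.png",cv2.resize(im[190:340,200:400],None,fx=4,fy=4,interpolation=cv2.INTER_CUBIC))
E
```

```text
side table z -0.0004775059191003961
probe top 95 [0.51356877 0.06778788 0.16304637] [0.3516499  0.00166167 0.1223924 ] [0.53865268 0.9310679  0.78686923]
holder top 786 ((546.3781127929688, -106.50178527832031), (142.21536254882812, 335.42205810546875), 22.684213638305664)
handle 330 ((520.9332885742188, -31.386520385742188), (129.75399780273438, 31.627765655517578), 87.37179565429688)
scene table z -0.0011218073904175063
probe top 87 [0.55002427 0.01367274 0.15399234] [ 0.50892487 -0.09158029  0.12201558] [1.20973729 0.03144158 0.88079465]
holder top 672 ((535.4132690429688, -15.36956787109375), (93.08267974853516, 174.35250854492188), 11.527628898620605)
handle 237 ((524.8749389648438, 17.782442092895508), (25.522613525390625, 25.007997512817383), 25.352811813354492)
plane [0.49979571 0.27512025 0.05754284] [-0.9323635  -0.25320022  0.25804641] tilt 1.3097967406414992 resid 0.01593052126707915
face ((-1.8989181518554688, 5.884090423583984), (26.46836280822754, 90.89730834960938), 32.7902946472168)
face centre [0.4971896  0.2779104  0.05689171] up yaw 15.19328507941211 predicted mark [0.50957156 0.2753283  0.06100648]
mark from px [0.50498794 0.24158292 0.04339571]
```

View pics/c1.png

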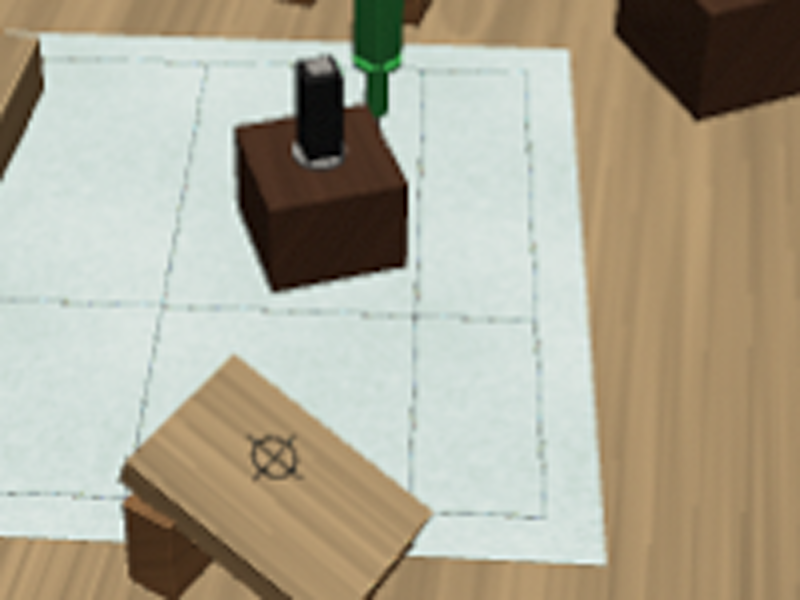

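The crop shows the cross at side px (268.5,304.2), and the board corners at about (258.5,279), (308,319) and (230.5,306). The plane fit was spoiled by zero-depth pixels, so I'm redoing it with them masked out.

```bash
python3 - <<'E'
from h import *
from scipy import ndimage
for n,box in (("side",(268,195,295,232)),("scene",(272,180,300,212))):
    c=calibration(n);d=np.load(f"pics/{n}0.npy");im=cv2.imread(f"pics/{n}0.png").astype(int);P=cloud(c,d);P[d<=0]=np.nan
    hsv=cv2.cvtColor(im.astype(np.uint8),cv2.COLOR_BGR2HSV)
    u0,v0,u1,v1=box
    p=P[v0:v1,u0:u1].reshape(-1,3)
    gm=(hsv[...,0]>45)&(hsv[...,0]<80)&(hsv[...,1]>150)&(P[...,0]>.2)&(abs(P[...,1])<.4)&(P[...,0]<.8)
    gm&=(hsv[...,2]>70);g=P[gm];print(n,'green',len(g),np.nanpercentile(g,[2,50,98],axis=0).round(3).tolist())
    top=p[(p[:,2]>.124)&(p[:,2]<.14)&(abs(p[:,0]-.525)<.05)];print('probe top',len(top),np.median(top,0),cv2.minAreaRect(np.float32(top[:,:2]*1000)))
    a=P[170:270,230:320].reshape(-1,3);t=a[(abs(a[:,2]-.065)<.005)&(np.hypot(a[:,0]-.525,a[:,1]-.018)<.075)];
    print('holder top',len(t),cv2.minAreaRect(np.float32(t[:,:2]*1000)))
c=calibration("side");d=np.load("pics/side0.npy");P=cloud(c,d);P[d<=0]=np.nan
q=P[295:330,255:285].reshape(-1,3);q=q[~np.isnan(q[:,0])]
for k in range(3):
    m=q.mean(0);U,S,V=np.linalg.svd(q-m);nn=V[2]*np.sign(V[2,2]);e=abs((q-m)@nn);q=q[e<=max(3*np.median(e),.002)]
print('plane',m,nn,'tilt',np.arccos(nn[2]),'resid',e.mean())
up=-np.array([nn[0],nn[1],0]);up/=np.linalg.norm(up);xb=up*nn[2]+np.array([0,0,np.hypot(nn[0],nn[1])]);yb=np.cross(nn,xb)
B=P[270:365,215:320].reshape(-1,3);f=B[(abs((B-m)@nn)<.004)&(np.linalg.norm(B-m,axis=1)<.09)]
r=cv2.minAreaRect(np.float32(np.c_[(f-m)@xb,(f-m)@yb]*1000));print('face',r)
fc=m+xb*r[0][0]/1000+yb*r[0][1]/1000;print('fc',fc,'up yaw',np.degrees(np.arctan2(up[1],up[0])),'pred mark',fc+.012*xb-.010*yb)
def hit(c,uv,p0,n_):
    R=(rays(c,[uv])@c['rotation'].T)[0];return c['xyz']+R*((p0-c['xyz'])@n_)/(R@n_)
print('mark px',hit(c,[268.5,304.2],m,nn))
for uv in ([258.5,278.7],[308,318.7],[230.5,306]):print('corner',hit(c,uv,m,nn))
E
```

```text
side green 89 [[0.492, -0.1, 0.026], [0.504, -0.089, 0.119], [0.517, -0.08, 0.126]]
probe top 79 [0.52129427 0.02097634 0.12919689] ((522.6123046875, 17.364580154418945), (24.06036949157715, 25.589263916015625), 25.657203674316406)
holder top 696 ((522.6572875976562, 16.05890655517578), (86.5370101928711, 89.96795654296875), 26.640283584594727)
scene green 81 [[0.504, -0.104, 0.059], [0.515, -0.094, 0.119], [0.523, -0.084, 0.124]]
probe top 77 [0.52719859 0.01774901 0.12847428] ((524.6170043945312, 17.337215423583984), (23.90835189819336, 23.311073303222656), 27.381986618041992)
holder top 669 ((523.8576049804688, 18.826675415039062), (87.52814483642578, 87.89639282226562), 27.033615112304688)
plane [0.49470522 0.27697569 0.05950721] [-0.31735231  0.12882766  0.93951634] tilt 0.34958091029823546 resid 0.0010518856106254417
face ((0.3332023620605469, -1.4128189086914062), (92.4104232788086, 129.2071990966797), 88.85421752929688)
fc [0.49446387 0.27554888 0.05962133] up yaw -22.094458231091938 pred mark [0.5011488  0.26204261 0.06373138]
mark px [0.499762   0.2605458  0.06346819]
corner [0.53058822 0.2106378  0.0807242 ]
corner [0.41998548 0.25968255 0.03663944]
corner [0.56745072 0.29507396 0.08159772]
```

Probe axis is (0.5236, 0.0174) with the handle at about 26.5°. The mark is (0.500, 0.261, 0.0636), its tilt is 0.35, and up-slope yaw is about −22.6°. Two views and the known sizes agree with these.

The moves allow no tool tilt. I'll grip the probe, lift it most of the way, then pivot it about the finger axis against the fixed holder's hole.

Emit:
send_rows:
  plan:
    - [60,0.0264,-0.025,0,0]
    - [60,0.0264,-0.025,0,0]
    - [60,0.0264,-0.025,0,0]
    - [60,0.0264,-0.025,0,0]
    - [60,0.0264,-0.025,0,0]
    - [60,0.0264,-0.025,0,0]
    - [60,0.0264,-0.025,0,0]
    - [60,0.0264,-0.025,0,0]
    - [60,0.0264,-0.025,0,0]
    - [60,0.0264,-0.025,0,0]
    - [60,0.0264,-0.025,0,0]
    - [60,0.0264,-0.025,0,0]
    - [60,0.0264,-0.025,0,0]
    - [60,0.0264,-0.025,0,0]
    - [60,0.0264,-0.025,0,0]
    - [60,0.0264,-0.025,0,0]
    - [60,0.0264,-0.025,0,0]
    - [60,0.0264,-0.025,0,-0.07]
    - [60,0.0264,-0.025,0,-0.073]
    - [60,0,0,0,0]

```text
time_s: 1.77
position: [0.5231, 0.0217, 0.2365]
tcp_rot: [[0.891, 0.453, 0.002], [0.453, -0.891, 0.002], [0.003, -0.001, -1.0]]
force: [-0.1, 0.7, 1.2]
opening: 0.765
grasp_force: 0.0
```

```bash
cat > st.py <<'E'
import sys
from h import *
s=read_state();R=np.array(s['tcp_rot']);p=np.array(s['position'])
print('t',s['time_s'],'p',p.round(4),'yaw',np.degrees(np.arctan2(R[1,0],R[0,0])).round(2),'tilt',R[:,2].round(4),'F',np.round(s['force'],2),'M',np.round(s['moment'],3),'op',s['opening'],'gf',s['grasp_force'])
print('j',np.round(s['joint_positions'],1))
if len(sys.argv)>3:
    print('shift',(R.T@(np.array([float(a) for a in sys.argv[1:4]])-p)).round(4))
E
python3 st.py 0.5236 0.0174 0.102; python3 - <<'E'
from h import *
c=calibration("wrist");p,d=capture("wrist");cv2.imwrite("pics/w1.png",p);P=cloud(c,d);P[d<=0]=np.nan
m=(P[...,2]>.122)&(P[...,2]<.136)&(np.hypot(P[...,0]-.5236,P[...,1]-.0174)<.03)
print(m.sum(),np.median(P[m],0),cv2.minAreaRect(np.float32(P[m][:,:2]*1000)))
E
```

```text
t 1.7667 p [0.5231 0.0217 0.2365] yaw 26.96 tilt [ 0.0022  0.0025 -1.    ] F [-0.08  0.66  1.17] M [-0.003  0.017 -0.027] op 0.7647871363985363 gf 0.0
j [-10.   22.4  96.7   0.2  60.8  53. ]
shift [-0.0019  0.0042  0.1345]
1037 [0.52355782 0.01694818 0.12929101] ((522.2242431640625, 16.186803817749023), (25.241992950439453, 23.386184692382812), 26.635969161987305)
```

View pics/w1.png

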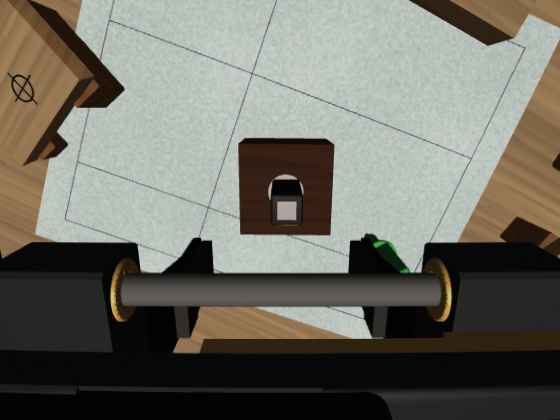

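The wrist view shows the handle top at (287,211), square to the tool, midway between the fingers. The green probe at (388,255) is behind and clear. Descending and gripping.

Emit:
send_rows:
  plan:
    - [60,-0.002,0.0045,0.02,0]
    - [60,0,0,0.03,0]
    - [60,0,0,0.03,0]
    - [60,0,0,0.03,0]
    - [60,0,0,0.02,0]
    - [60,0,0,0.0045,0]
    - [60,0,0,0,0]
    - [60,0,0,0,0]

```text
time_s: 2.48
position: [0.5215, 0.0107, 0.1026]
tcp_rot: [[0.895, 0.445, 0.0], [0.445, -0.895, -0.0], [0.0, 0.0, -1.0]]
force: [-0.9, 0.2, -0.5]
opening: 0.762
grasp_force: 0.0
```

Emit:
send_rows:
  plan:
    - [255,0,0,0,0]
    - [255,0,0,0,0]
    - [255,0,0,0,0]
    - [255,0,0,0,0]
    - [255,0,0,0,0]
    - [255,0,0,0,0]
    - [255,0,0,0,0]
    - [255,0,0,0,0]

```text
time_s: 3.15
position: [0.5197, 0.013, 0.1017]
tcp_rot: [[0.896, 0.445, -0.004], [0.445, -0.896, 0.003], [-0.002, -0.004, -1.0]]
force: [-1.0, 3.9, -0.0]
opening: 0.278
grasp_force: 29.9
```

```bash
python3 st.py 0.5236 0.0174 0.102
```

```text
t 3.15 p [0.5197 0.013  0.1017] yaw 26.42 tilt [-0.0036  0.0032 -1.    ] F [-1.01  3.9  -0.02] M [0.605 0.176 0.004] op 0.27770500426636363 gf 29.875523321097717
j [-11.   34.2 103.6   0.2  42.3  52.5]
shift [ 0.0054 -0.0022 -0.0003]
```

Emit:
send_rows:
  plan:
    - [255,0,-0.002,-0.006,0]
    - [255,0,0,-0.01,0]
    - [255,0,0,-0.01,0]
    - [255,0,0,-0.008,0]
    - [255,0,0,0,0]
    - [255,0,0,0,0]

```text
time_s: 3.65
position: [0.5202, 0.0134, 0.1369]
tcp_rot: [[0.895, 0.446, 0.001], [0.446, -0.895, 0.0], [0.001, 0.0, -1.0]]
force: [-1.3, 1.1, -1.0]
opening: 0.274
grasp_force: 29.9
```

```bash
python3 st.py
```

```text
t 3.65 p [0.5202 0.0134 0.1369] yaw 26.51 tilt [ 6.e-04  1.e-04 -1.e+00] F [-1.32  1.11 -1.03] M [0.307 0.367 0.02 ] op 0.27395789078643173 gf 29.915956050820114
j [-10.8  30.7 102.4   0.   46.8  52.6]
```

Emit:
send_rows:
  plan:
    - [255,-0.003,0,0,0]
    - [255,-0.003,0,0,0]
    - [255,-0.003,0,0.0005,0]
    - [255,-0.003,0,0.0005,0]
    - [255,0,0,0,0]
    - [255,0,0,0,0]

```text
time_s: 4.15
position: [0.5112, 0.0091, 0.1355]
tcp_rot: [[0.896, 0.445, 0.004], [0.445, -0.896, 0.003], [0.005, -0.0, -1.0]]
force: [0.6, 7.3, 2.3]
opening: 0.269
grasp_force: 30.0
```

```bash
cat > ax.py <<'E'
import sys
from h import *
n=sys.argv[1];s=read_state();R=np.array(s['tcp_rot']);tcp=np.array(s['position'])
p,d=capture(n);cv2.imwrite(sys.argv[2],p);np.save(sys.argv[2][:-3]+'npy',d);c=calibration(n);P=cloud(c,d);P[d<=0]=np.nan
Q=(P-tcp)@R  # tool coords
m=(abs(Q[...,0])<.05)&(abs(Q[...,1])<.02)&(Q[...,2]>-.03)&(Q[...,2]<.12)
uv=np.argwhere(m)
if len(uv): print('n',len(uv),'px box',uv.min(0),uv.max(0))
for z in np.arange(-.03,.12,.006):
    k=m&(abs(Q[...,2]-z)<.003)
    if k.sum()>2: print(round(z,3),k.sum(),'x',np.nanpercentile(Q[k][:,0],[5,50,95]).round(4),'y',np.nanpercentile(Q[k][:,1],[5,95]).round(4),p[k].mean(0).round())
E
python3 st.py; python3 ax.py side pics/s2.png
```

```text
t 4.15 p [0.5112 0.0091 0.1355] yaw 26.4 tilt [ 0.0042  0.0026 -1.    ] F [0.58 7.31 2.32] M [ 1.587 -0.343  0.077] op 0.26879801615960663 gf 29.99647082586307
j [-11.6  30.3 103.9   0.3  45.6  51.8]
n 564 px box [194 263] [235 298]
-0.018 4 x [0.0145 0.015  0.0155] y [0.002  0.0127] [42. 56. 66.]
-0.012 6 x [0.0153 0.0157 0.0163] y [0.0007 0.0103] [34. 46. 53.]
-0.006 21 x [-0.0119  0.0049  0.0173] y [-0.0199  0.0036] [16. 18. 17.]
-0.0 23 x [-0.0097  0.0093  0.0168] y [-0.0196  0.0045] [18. 19. 17.]
0.006 33 x [-0.0069  0.0094  0.018 ] y [-0.0198  0.006 ] [22. 22. 21.]
0.012 25 x [-0.0095  0.0116  0.0183] y [-0.0184  0.0046] [18. 19. 18.]
0.018 16 x [0.0044 0.0156 0.0189] y [-0.0123  0.0068] [23. 24. 22.]
0.024 30 x [-0.0015  0.0117  0.0197] y [-0.0126  0.0046] [25. 26. 26.]
0.03 31 x [0.0008 0.0141 0.0225] y [-0.0141  0.0061] [83. 87. 87.]
0.036 17 x [-0.0033  0.007   0.0211] y [-0.0158 -0.0063] [83. 87. 88.]
0.042 6 x [0.0063 0.0105 0.0173] y [-0.0079 -0.0017] [81. 88. 88.]
0.048 15 x [0.005  0.0128 0.0176] y [-0.0063 -0.0006] [90. 98. 98.]
0.054 14 x [0.0071 0.0147 0.0187] y [-0.0076  0.0035] [83. 92. 94.]
0.06 13 x [0.0043 0.0124 0.0192] y [-0.0072 -0.0019] [89. 96. 96.]
0.066 72 x [-0.0239  0.0103  0.0464] y [-0.018   0.0174] [47. 60. 81.]
0.072 231 x [-0.0271  0.0162  0.0471] y [-0.0178  0.017 ] [40. 54. 78.]
0.078 5 x [0.0027 0.007  0.0187] y [-0.0026  0.0073] [57. 66. 73.]
```

The right edge of the handle now slopes about 7°, with only 7 N of lateral force, so the pivoting works. Continuing.

Emit:
send_rows:
  plan:
    - [255,-0.003,0,0.0004,0]
    - [255,-0.003,0,0.0005,0]
    - [255,-0.003,0,0.0006,0]
    - [255,-0.003,0,0.0007,0]
    - [255,-0.003,0,0.0008,0]
    - [255,-0.003,0,0.0008,0]
    - [255,0,0,0,0]
    - [255,0,0,0,0]

```text
time_s: 4.87
position: [0.495, 0.0009, 0.1316]
tcp_rot: [[0.895, 0.445, 0.004], [0.445, -0.895, 0.002], [0.005, -0.0, -1.0]]
force: [2.6, 6.7, 2.4]
opening: 0.273
grasp_force: 30.0
```

```bash
python3 st.py; python3 ax.py side pics/s3.png
```

```text
t 4.8667 p [0.495  0.0009 0.1316] yaw 26.43 tilt [ 0.004  0.002 -1.   ] F [2.55 6.7  2.44] M [ 1.549 -0.386  0.188] op 0.2728733414784295 gf 29.99195176642388
j [-13.   29.8 106.4   0.2  43.7  50.4]
n 549 px box [194 270] [234 299]
-0.024 8 x [0.0135 0.0146 0.0156] y [-0.006   0.0068] [21. 23. 25.]
-0.018 11 x [0.0147 0.0158 0.0171] y [-0.0085  0.008 ] [21. 23. 25.]
-0.012 14 x [0.0158 0.0173 0.0194] y [-0.0124  0.0095] [23. 27. 31.]
-0.006 29 x [-0.0078  0.015   0.0204] y [-0.0198  0.0084] [17. 18. 19.]
-0.0 35 x [-0.0083  0.0132  0.0224] y [-0.0193  0.0074] [26. 26. 25.]
0.006 39 x [-0.0108  0.0152  0.0244] y [-0.0197  0.0039] [17. 17. 16.]
0.012 33 x [-0.0063  0.0152  0.0259] y [-0.0194  0.0071] [21. 21. 20.]
0.018 30 x [0.0091 0.0228 0.028 ] y [-0.0128  0.0071] [24. 24. 24.]
0.024 35 x [0.0085 0.0253 0.0336] y [-0.0138  0.0075] [66. 69. 68.]
0.03 22 x [0.0077 0.0179 0.0308] y [-0.0146  0.0047] [86. 89. 90.]
0.036 8 x [0.0196 0.0267 0.0292] y [-0.0067  0.0012] [ 94. 102. 102.]
0.042 17 x [0.0176 0.0258 0.0303] y [-0.0077  0.0012] [100. 109. 109.]
0.048 14 x [0.0197 0.0278 0.0323] y [-0.0068  0.0013] [101. 110. 110.]
0.054 16 x [0.0229 0.0306 0.0348] y [-0.0075  0.0023] [103. 112. 112.]
0.06 19 x [0.0202 0.0313 0.038 ] y [-0.0104  0.0038] [ 95. 104. 107.]
0.066 205 x [-0.0088  0.0144  0.0475] y [-0.0187  0.0173] [42. 56. 79.]
0.072 13 x [-0.0055  0.0257  0.0437] y [-0.0175  0.0136] [51. 63. 79.]
```

Emit:
send_rows:
  plan:
    - [255,-0.0015,0,0.0005,0]
    - [255,-0.0015,0,0.0005,0]
    - [255,0,0,0,0]
    - [255,0.002,0,-0.015,0]
    - [255,0,0,-0.025,0]
    - [255,0,0,-0.03,0]
    - [255,0,0,-0.025,0]
    - [255,0,0,-0.01,0]
    - [255,0,0,0,0]
    - [255,0,0,0,0]
    - [255,0,0,0,0]

```text
time_s: 5.83
position: [0.4919, -0.0007, 0.2341]
tcp_rot: [[0.895, 0.446, -0.002], [0.446, -0.895, 0.0], [-0.002, -0.001, -1.0]]
force: [-0.2, 0.5, -2.3]
opening: 0.272
grasp_force: 29.9
```

```bash
python3 st.py; python3 ax.py side pics/s4.png;python3 ax.py scene pics/c4.png >/dev/null; python3 -c "
import cv2;p=cv2.imread('pics/s4.png');q=cv2.imread('pics/c4.png')
cv2.imwrite('pics/v4.png',cv2.hconcat([cv2.resize(p[120:270,220:320],None,fx=4,fy=4,interpolation=2),cv2.resize(q[110:260,230:330],None,fx=4,fy=4,interpolation=2)]))"
```

```text
t 5.8333 p [ 0.4919 -0.0007  0.2341] yaw 26.51 tilt [-0.0019  0.     -1.    ] F [-0.16  0.54 -2.26] M [-0.006  0.011  0.039] op 0.27162414713836713 gf 29.94586986489594
j [-13.1  20.3 100.9  -0.   59.   50.4]
n 434 px box [152 277] [199 302]
-0.024 9 x [0.0129 0.0145 0.016 ] y [-0.0021  0.0108] [27. 35. 40.]
-0.018 11 x [0.015  0.0163 0.0177] y [-0.0088  0.0088] [30. 37. 42.]
-0.012 29 x [-0.0069  0.0168  0.0192] y [-0.0191  0.0076] [20. 23. 25.]
-0.006 35 x [-0.0098  0.013   0.0209] y [-0.0193  0.0049] [16. 17. 18.]
-0.0 41 x [-0.0101  0.0126  0.0233] y [-0.0195  0.0066] [15. 17. 18.]
0.006 50 x [-0.008   0.0115  0.0249] y [-0.0197  0.0083] [14. 16. 17.]
0.012 40 x [-0.0055  0.0162  0.027 ] y [-0.0192  0.006 ] [15. 16. 17.]
0.018 39 x [0.01   0.024  0.0299] y [-0.0131  0.007 ] [17. 18. 20.]
0.024 40 x [0.0104 0.0277 0.0342] y [-0.013   0.0046] [54. 56. 58.]
0.03 22 x [0.0073 0.017  0.0268] y [-0.0158 -0.0076] [73. 75. 77.]
0.036 14 x [0.017  0.0266 0.0314] y [-0.0097 -0.001 ] [101. 108. 108.]
0.042 18 x [0.0203 0.0282 0.0332] y [-0.0084  0.0017] [ 98. 107. 107.]
0.048 17 x [0.019  0.0299 0.035 ] y [-0.0089 -0.0007] [101. 109. 108.]
0.054 18 x [0.0226 0.0309 0.0368] y [-0.0063  0.0023] [ 98. 108. 107.]
0.06 18 x [0.0269 0.0324 0.0388] y [-0.0069  0.0009] [100. 109. 109.]
0.066 16 x [0.0268 0.0358 0.04  ] y [-0.0073  0.0007] [101. 110. 110.]
0.072 5 x [0.0334 0.0372 0.038 ] y [-0.0026  0.0012] [100. 112. 116.]
0.078 7 x [0.0359 0.0385 0.0406] y [-0.0035  0.0038] [ 89. 102. 107.]
0.084 3 x [0.0353 0.0381 0.0402] y [-0.0017  0.0005] [75. 85. 89.]
```

View pics/v4.png

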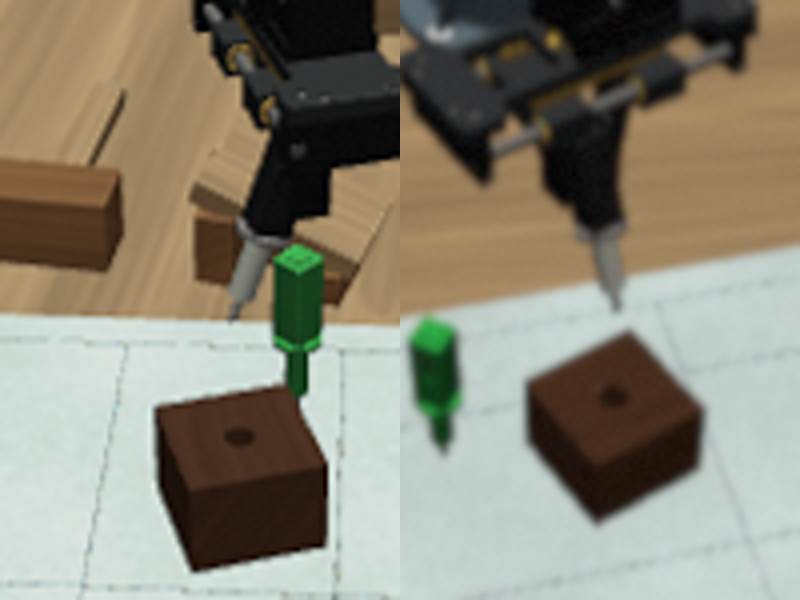

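The probe is out of the holder and tilted about 17.8°. The crops show its tip at left (232,320) and right (617,310), with the empty hole below. The tip in tool axes is about (0.0395, 0, 0.085). Now turning to the slope's yaw.

Emit:
send_rows:
  plan:
    - [255,0,0,0,0.1224]
    - [255,0,0,0,0.1224]
    - [255,0,0,0,0.1224]
    - [255,0,0,0,0.1224]
    - [255,0,0,0,0.1224]
    - [255,0,0,0,0.1224]
    - [255,0,0,0,0.1224]
    - [255,0,0,0,0]
    - [255,0,0,0,0]
    - [255,0,0,0,0]

```text
time_s: 6.77
position: [0.4924, -0.0005, 0.2346]
tcp_rot: [[0.924, -0.382, -0.001], [-0.382, -0.924, 0.0], [-0.001, 0.0, -1.0]]
force: [-0.3, 0.3, -1.4]
opening: 0.272
grasp_force: 29.9
```

```bash
python3 st.py 0.4575 0.2791 0.200
```

```text
t 6.7667 p [ 0.4924 -0.0005  0.2346] yaw -22.43 tilt [-1.3e-03  3.0e-04 -1.0e+00] F [-0.26  0.31 -1.45] M [0.067 0.007 0.056] op 0.2715650427233106 gf 29.94572883937508
j [-13.1  20.2 100.8  -0.   59.   99.3]
shift [-0.1389 -0.2452  0.0347]
```

Emit:
send_rows:
  plan:
    - [255,-0.0139,-0.0245,0,0]
    - [255,-0.0139,-0.0245,0,0]
    - [255,-0.0139,-0.0245,0,0]
    - [255,-0.0139,-0.0245,0,0]
    - [255,-0.0139,-0.0245,0,0]
    - [255,-0.0139,-0.0245,0,0]
    - [255,-0.0139,-0.0245,0.005,0]
    - [255,-0.0139,-0.0245,0.01,0]
    - [255,-0.0139,-0.0245,0.01,0]
    - [255,-0.0139,-0.0245,0.01,0]
    - [255,0,0,0.015,0]
    - [255,0,0,0.01,0]
    - [255,0,0,0.005,0]
    - [255,0,0,0,0]
    - [255,0,0,0,0]
    - [255,0,0,0,0]

```text
time_s: 8.1
position: [0.4592, 0.2785, 0.1708]
tcp_rot: [[0.923, -0.385, 0.001], [-0.385, -0.923, 0.0], [0.001, -0.001, -1.0]]
force: [0.1, 0.3, -0.6]
opening: 0.276
grasp_force: 29.9
```

```bash
python3 st.py 0.4575 0.2791 0.1674; python3 ax.py side pics/s5.png;python3 ax.py scene pics/c5.png ; python3 -c "
import cv2;p=cv2.imread('pics/s5.png');q=cv2.imread('pics/c5.png')
cv2.imwrite('pics/v5.png',cv2.hconcat([cv2.resize(p[220:370,220:320],None,fx=4,fy=4,interpolation=2),cv2.resize(q[100:250,320:420],None,fx=4,fy=4,interpolation=2)]))"
```

```text
t 8.1 p [0.4592 0.2785 0.1708] yaw -22.64 tilt [ 1.2e-03  3.0e-04 -1.0e+00] F [ 0.08  0.26 -0.57] M [0.014 0.042 0.   ] op 0.2759935607802595 gf 29.94580734986812
j [ 19.3  28.7  98.5  -0.   52.7 131.9]
shift [-0.0018  0.      0.0034]
n 615 px box [264 261] [323 298]
-0.024 4 x [-0.0116 -0.0114 -0.0097] y [-0.0194 -0.0108] [12. 10. 10.]
-0.018 8 x [-0.0113 -0.0099 -0.0087] y [-0.0194 -0.007 ] [15. 18. 13.]
-0.012 12 x [-0.0115 -0.0096 -0.0071] y [-0.0189  0.0189] [12. 16. 10.]
-0.006 21 x [-0.0113 -0.0094 -0.0047] y [-0.0193  0.0178] [12. 13. 12.]
-0.0 24 x [-0.0112 -0.0081 -0.0011] y [-0.0198  0.0186] [12. 12. 11.]
0.006 29 x [-0.0111 -0.0075 -0.0004] y [-0.0196  0.019 ] [15. 16. 15.]
0.012 33 x [-0.0111 -0.0074  0.0007] y [-0.0198  0.0183] [58. 60. 57.]
0.018 3 x [-0.0085 -0.0015 -0.0002] y [-0.013   0.0137] [176. 183. 169.]
0.03 16 x [0.0068 0.0165 0.0253] y [-0.0156 -0.0064] [100. 105. 105.]
0.036 13 x [0.0071 0.0101 0.0172] y [-0.0148 -0.0023] [108. 114. 111.]
0.042 3 x [0.0229 0.0264 0.0304] y [-0.0084 -0.0055] [100. 108. 105.]
0.048 16 x [0.0194 0.0256 0.0327] y [-0.0084 -0.00
[... 1586 characters left out ...]
8 15 x [0.0283 0.0338 0.0386] y [-0.0087  0.0037] [110. 120. 125.]
0.054 13 x [0.0297 0.0353 0.0393] y [-0.0092  0.0055] [104. 119. 127.]
0.06 13 x [0.0336 0.0374 0.0408] y [-0.008   0.0038] [109. 119. 122.]
0.066 12 x [0.0341 0.0386 0.0408] y [-0.0079  0.0056] [105. 119. 125.]
0.072 6 x [0.0371 0.0385 0.04  ] y [-0.0059  0.0016] [103. 118. 126.]
0.078 4 x [0.0387 0.041  0.0435] y [-0.0029  0.0004] [ 94. 112. 124.]
0.084 3 x [0.0376 0.0388 0.0417] y [-0.0037 -0.0009] [ 96. 114. 128.]
0.102 7 x [0.0463 0.048  0.0499] y [-0.0158  0.0131] [ 79. 108. 130.]
0.108 43 x [0.0323 0.0387 0.0481] y [-0.0163  0.0185] [ 86. 119. 144.]
0.114 37 x [0.0159 0.0225 0.0303] y [-0.0182  0.0172] [ 95. 132. 160.]
```

View pics/v5.png

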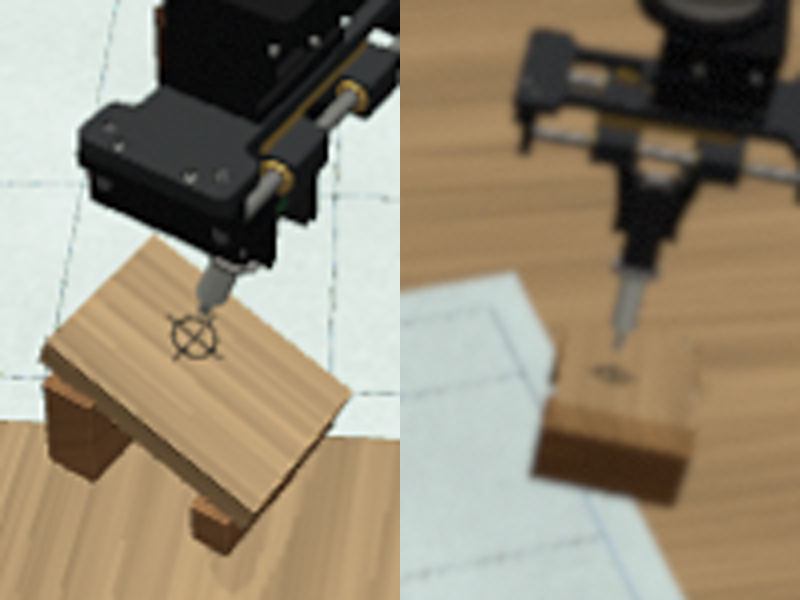

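Left crop: tip at (205,310) and cross at (194,338). Right crop: tip at (218,345) and cross at (213,375). I'll triangulate both from the two views.

```bash
python3 - <<'E'
from h import *
def tri(a,b):
    A=np.zeros((3,3));B=np.zeros(3)
    for n,uv in (("side",a),("scene",b)):
        c=calibration(n);r=(rays(c,[uv])@c['rotation'].T)[0];r/=np.linalg.norm(r);M=np.eye(3)-np.outer(r,r);A+=M;B+=M@c['xyz']
    x=np.linalg.solve(A,B);return x
s=read_state();R=np.array(s['tcp_rot']);p=np.array(s['position'])
t=tri([220+205/4,220+310/4],[320+218/4,100+345/4]);m=tri([220+194/4,220+338/4],[320+213/4,100+375/4])
print('tip',t,'tool',R.T@(t-p));print('mark',m);print('tip->mark tool',R.T@(m-t));
t2=p+R@[.0397,-.0005,.0855];print('alt',t2,R.T@(np.array([.5003,.2613,.0636])-t2))
E
```

```text
tip [0.49497904 0.26476333 0.08543013] tool [ 0.03832477 -0.00088177  0.085655  ]
mark [0.50130218 0.26348724 0.06325513]
tip->mark tool [ 0.00629973 -0.00123111  0.02218421]
alt [0.49610124 0.2638817  0.08558643] [0.00484154 0.00079121 0.02199162]
```

Emit:
send_rows:
  plan:
    - [255,0.002,0,0.006,0]
    - [255,0.0015,0,0.006,0]
    - [255,0.0015,0,0.005,0]
    - [255,0.0005,0,0.002,0]
    - [255,0,0,0,0]
    - [255,0,0,0,0]
    - [255,0,0,0,0]
    - [255,0,0,0,0]

```text
time_s: 8.87
position: [0.4633, 0.2769, 0.1514]
tcp_rot: [[0.923, -0.384, -0.0], [-0.384, -0.923, -0.0], [-0.0, 0.0, -1.0]]
force: [-0.3, -0.4, 0.4]
opening: 0.272
grasp_force: 29.9
```

```bash
python3 st.py
```

```text
t 8.8667 p [0.4633 0.2769 0.1514] yaw -22.56 tilt [-1.e-04 -2.e-04 -1.e+00] F [-0.29 -0.4   0.35] M [-0.076  0.061 -0.092] op 0.27213340674316816 gf 29.942913721315563
j [ 19.   30.6  99.   -0.   50.4 131.6]
```

Emit:
send_rows:
  plan:
    - [255,0,0,0.001,0]
    - [255,0.0005,0,0.001,0]
    - [255,0,0,0.001,0]
    - [255,0.0005,0,0.001,0]
    - [255,0,0,0,0]
    - [255,0,0,0,0]
    - [255,0,0,0,0]
    - [255,0,0,0,0]

```text
time_s: 9.53
position: [0.4644, 0.2766, 0.1474]
tcp_rot: [[0.923, -0.384, 0.0], [-0.384, -0.923, 0.0], [0.0, -0.0, -1.0]]
force: [-0.5, -0.9, 2.3]
opening: 0.272
grasp_force: 29.9
```

```bash
python3 st.py
```

```text
t 9.5333 p [0.4644 0.2766 0.1474] yaw -22.58 tilt [ 2.e-04  1.e-04 -1.e+00] F [-0.54 -0.87  2.34] M [-0.182  0.092 -0.025] op 0.2720008937413946 gf 29.942476213909686
j [ 18.9  31.   99.1   0.   49.9 131.5]
```

```bash
python3 - <<'E'
from h import *
F=[]
for i in range(8):
    capture("side");F.append(read_state()['force'])
print(np.mean(F,0),np.std(F,0))
E
python3 ax.py side pics/s6.png|tail -12;python3 ax.py scene pics/c6.png>/dev/null ; python3 -c "
import cv2;p=cv2.imread('pics/s6.png');q=cv2.imread('pics/c6.png')
cv2.imwrite('pics/v6.png',cv2.hconcat([cv2.resize(p[270:330,245:295],None,fx=8,fy=8,interpolation=2),cv2.resize(q[155:215,350:400],None,fx=8,fy=8,interpolation=2)]))"
```

```text
[-0.22991511 -0.51467123  1.60059222] [0.27758904 0.51507044 0.35447588]
0.048 16 x [0.0206 0.0259 0.0324] y [-0.0077 -0.0047] [ 94. 103. 102.]
0.054 16 x [0.0208 0.0268 0.033 ] y [-0.008  -0.0011] [ 92. 101. 101.]
0.06 15 x [0.0231 0.0295 0.0365] y [-0.007  -0.0011] [ 92. 101. 101.]
0.066 15 x [0.0252 0.0304 0.038 ] y [-0.0081 -0.0013] [ 91. 100. 100.]
0.072 6 x [0.0273 0.03   0.0362] y [-0.0065 -0.0013] [ 87. 101. 106.]
0.078 31 x [0.0378 0.0473 0.0497] y [-0.0193  0.0057] [ 99. 131. 152.]
0.084 107 x [0.0258 0.0353 0.047 ] y [-0.0186  0.0163] [103. 138. 162.]
0.09 144 x [0.0099 0.0212 0.0305] y [-0.0175  0.0167] [114. 154. 182.]
0.096 151 x [-0.0054  0.0052  0.0148] y [-0.0183  0.0174] [116. 157. 185.]
0.102 155 x [-0.021  -0.0119 -0.0005] y [-0.0176  0.0171] [117. 158. 187.]
0.108 112 x [-0.0315 -0.0261 -0.0167] y [-0.0173  0.0173] [116. 157. 186.]
0.114 9 x [-0.0315 -0.0311 -0.0288] y [-0.0131  0.0156] [ 94. 134. 161.]
```

View pics/v6.png

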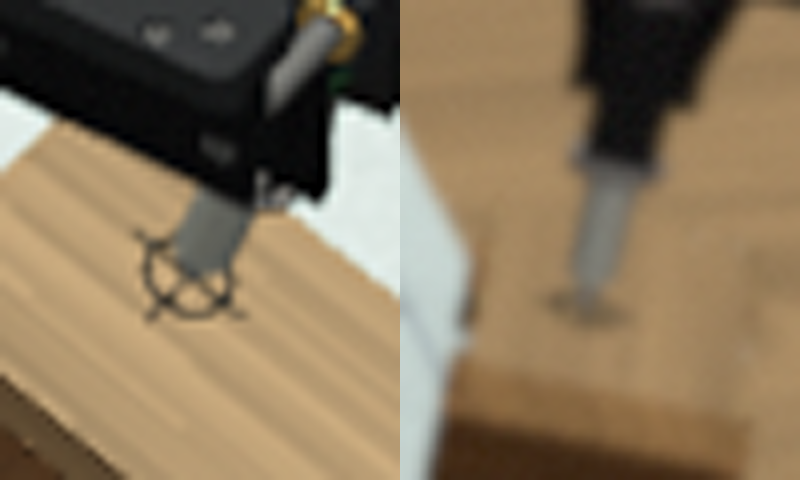

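The tip sits on the cross: left crop shows the tip at (193,280) and the cross centre at (190,278). Depth (about 3.2 mm in) and force (about 2.9 N) agree. Pressing 2.7 mm more.

Emit:
send_rows:
  plan:
    - [255,0.0003,0,0.0009,0]
    - [255,0.0003,0,0.0009,0]
    - [255,0.0002,0,0.0009,0]
    - [255,0,0,0,0]
    - [255,0,0,0,0]
    - [255,0,0,0,0]
    - [255,0,0,0,0]
    - [255,0,0,0,0]
    - [255,0,0,0,0]

```text
time_s: 10.78
position: [0.4652, 0.2763, 0.1446]
tcp_rot: [[0.923, -0.384, 0.0], [-0.384, -0.923, 0.0], [0.0, -0.0, -1.0]]
force: [-0.3, -0.5, 3.1]
opening: 0.272
grasp_force: 29.9
```

```bash
python3 - <<'E'
from h import *
F=[];Z=[]
for i in range(10):
    capture("side");s=read_state();F.append(s['force']);Z.append(s['position'])
print(np.mean(F,0),np.std(F,0),np.mean(Z,0),np.std(Z,0))
for n,b in (("side",(220,380,200,330)),):
    c=calibration(n)
    d0=np.load("pics/side0.npy");_,d1=capture(n)
    P0=cloud(c,d0);P1=cloud(c,d1)
    r=(slice(320,365),slice(232,300));e=(d1-d0)[r];e=e[(d1[r]>0)&(d0[r]>0)]
    print('rest depth change mm',np.median(e)*1e3,np.percentile(abs(e),95)*1e3)
    # board plane in tool coords
    R=np.array(s['tcp_rot']);Q=(P1-np.array(s['position']))@R
    k=(abs(Q[...,1])<.02)&(abs(Q[...,0]-.01)<.025)&(Q[...,2]>.078)&(Q[...,2]<.115)&(d1>0)
    f=np.polyfit(Q[k][:,0],Q[k][:,2],1);print(f,'surface z at x=.0397',np.polyval(f,.0397))
E
python3 st.py; python3 ax.py scene pics/c7.png|head -22
```

```text
[-0.38015578 -0.54105427  3.02466527] [0.28860674 0.52769098 0.42862922] [0.46518498 0.27629035 0.14459613] [1.72349149e-05 1.27888468e-05 1.79769927e-05]
rest depth change mm -0.014871359 4.764961
[-0.36227516  0.09465848] surface z at x=.0397 0.08027615711970862
t 11.3333 p [0.4651 0.2763 0.1446] yaw -22.57 tilt [ 1.e-04  1.e-04 -1.e+00] F [ 0.13 -0.91  3.92] M [-0.177 -0.048 -0.045] op 0.27380021501867213 gf 29.942723661661148
j [ 18.9  31.3  99.1   0.   49.6 131.4]
n 559 px box [153 365] [196 388]
-0.03 31 x [-0.0003  0.0113  0.0159] y [-0.0139  0.0106] [44. 45. 49.]
-0.024 48 x [-0.0037  0.0128  0.0181] y [-0.0177  0.0178] [32. 34. 37.]
-0.018 30 x [0.01   0.015  0.0203] y [-0.018   0.0142] [16. 15. 17.]
-0.012 36 x [0.0111 0.0174 0.0213] y [-0.0147  0.0185] [18. 20. 22.]
-0.006 33 x [0.0106 0.0204 0.0239] y [-0.015   0.0141] [17. 17. 18.]
-0.0 27 x [0.0089 0.021  0.024 ] y [-0.0184  0.0161] [20. 22. 26.]
0.006 36 x [0.0084 0.0232 0.0263] y [-0.0144  0.0185] [25. 31. 36.]
0.012 26 x [0.0082 0.0252 0.0287] y [-0.0182  0.0145] [30. 37. 45.]
0.018 25 x [0.0246 0.0285 0.0314] y [-0.
[... 170 characters left out ...]
 12 x [0.0262 0.0291 0.0325] y [-0.0084  0.0047] [ 98. 107. 112.]
0.042 14 x [0.028  0.0317 0.0363] y [-0.007   0.0051] [108. 119. 122.]
0.048 13 x [0.0286 0.0349 0.0365] y [-0.0081  0.0051] [108. 119. 124.]
0.054 15 x [0.0296 0.0365 0.0412] y [-0.009   0.0052] [107. 120. 125.]
0.06 9 x [0.0344 0.0376 0.0405] y [-0.0085  0.0037] [108. 120. 124.]
0.066 13 x [0.035  0.0385 0.0417] y [-0.0067  0.0054] [106. 118. 124.]
0.072 4 x [0.0367 0.0398 0.0407] y [-0.0081 -0.0016] [ 99. 113. 122.]
0.078 43 x [0.0363 0.043  0.0496] y [-0.0187  0.0176] [ 84. 113. 135.]
0.084 33 x [0.0201 0.0269 0.0347] y [-0.017   0.0179] [ 92. 124. 149.]
0.09 23 x [0.0026 0.011  0.0226] y [-0.0178  0.0183] [ 95. 129. 156.]
```

Tip about 5.5 mm in, force about 4 N, tilt held and rest unmoved. Handing in.

```bash
python3 -c "
from rig import *
print(hand_in())"
```

```text
the job is handed in; nothing more can be done
None
```

I handed the job in with the probe held still on the cross, its tip about 5.5 mm in at roughly 4 N and its axis about 2° off square; the hand-in returned no verdict, so I can't say whether it passed.

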